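# Take the pail off the safety hook

## Robot

A 7-joint arm with a two-finger parallel gripper is mounted at the origin on a cart in front of the work surface, level with it; the furniture and walls round the work are solid. World frame = base frame: x ahead of the robot, y to its left, z up, the work surface at z = 0. Lengths are in m, angles in rad, forces in N, time in s.
With the tool pointing down it reaches from about 0.425 to 0.975 m from the base axis. Payload 16.7 kg.
Tool frame: the origin (TCP) lies midway between the tips of the shut fingers; the grasp point (between the pads) lies 19 mm behind it; z points along the fingers, y is the direction in which the jaws open and shut (so a half turn about z gives the same grasp; the last joint's range is limited). The gripper opens to 85 mm and grips with 20 to 120 N. Pads are 22 mm wide; open, the fingers measure 114 mm over their backs; the gripper's body (76 mm by 85 mm) begins 54 mm behind the grasp point. The pads swing forward as they close: fully open they stand 13 mm farther back than shut.
Start: joints at [-1.323, 0.426, 0.074, 1.606, -0.034, 1.111, -0.067], TCP at [0.261, 0.623, 0.231] pointing down, gripper open.
Joint ranges: [-2.85, 2.85], [-0.5, 2.14], [-1.23, 1.37], [0.21, 2.46], [-1.02, 4.16], [0.16, 2.05], [-2.73, 2.73]. Speed limits (rad/s): [1.89, 1.89, 2.39, 2.39, 3.01, 3.01, 3.01].

## Interface

Orientations are given as a unit quaternion [x, y, z, w].
In Python, from rig import r, eoat, ik, imaging, workorder gives the robot as it stands. Calls block until the motion is done:
- r.goto(position, orientation): joint-space move of the TCP to a pose.
- r.move_linear(position, v=0.15, frame=None): straight line of the TCP; frame=None keeps the orientation; v is the mean speed in m/s.
- r.movej(angles): joint-space move.
- eoat.move_gripper(opening, grasp_force=None): finger opening in m; grasp_force is the grip in N (None keeps the last); returns when the fingers have stopped.
- r.wait(seconds).
- ik(position, orientation): joint angles nearest the present ones, or None.
- r.get_obs(): the state.
- imaging.snapshot(name): name is "side" or "top" or "wrist"; returns a dict with "pixels" (420x560x3 uint8, red, green, blue), "fx", "fy", "cx", "cy" (pixels), "eye" and "attitude" of the camera in the world. Camera axes: x right, y down, z forward; pixel columns grow to the right and rows downward; lengths in m; the calibration is good to about 2 mm. A picture is of the moment at which its call begins. There is no depth.
A pose or a line that the arm cannot do raises r.IKError and nothing moves.
- workorder.finish_job(): hands the job in, once; it reports no verdict.
Trained networks look in the newest picture that a camera, given by its name, has taken for a name from the list of things; names that differ only in an ending like _2 or _b are one class to them, and where a whole thing is asked for, a point or a joint stands for the part that bears it (a point fixed in the world has none). Each returns a list of dicts, best first, with "confidence" (0 to 1); they miss things now and then, are a little off and sometimes report something else, mostly with a low value. They report only what shows in the picture. A call takes as long as a camera call. They do not tell look-alikes from the thing itself.
- imaging.recognise(camera, thing): "at" ([x, y, z] in m, in the coordinates of the camera as it stood for that picture, good to about 4 mm: the middle of the surface that is visible of it).
- imaging.regions_of(camera, thing): "mask" (420x560 bool, what is visible of it).
- imaging.landmark_of(camera, thing): "at" ([x, y, z] in m, in the coordinates of the camera as it stood for that picture, good to about 4 mm: a listed point, or the origin of a listed thing).
The state is a dict: "time": time; "joint_pos": joint angles; "dq": joint speeds; "joint_efforts": joint torques, N m; "tcp_pos": TCP position; "eef_rot": TCP orientation; "contact_force": force on the tool from outside, world axes, zero at the start; "torque": the same for the moment, N m; "grip_width": finger opening in m.
Only numpy, scipy, OpenCV 4.12 (cv2) and the standard library are available. Lean on these libraries where they do the work, as an engineer would, in place of code of your own. Each camera call takes 0.05 s, during which the arm holds its last target.

## Task

The little white pail hangs by its crossbar in a steel hook that a sprung brass keeper holds shut. Hold the pail by its wooden grip, gently press its crossbar back against the keeper until the bar is clear of the hook's lip, and lift it out; then set the pail down gently, upright, on the round cork mat. Touch the hook stand with nothing but the pail, do not tug hard at the lip or drive the keeper onto its stop, and leave the things around where they are.

Things in the scene. Friction and masses are not known exactly. Their poses are not given: they have to be found in the camera images.
- pail: White metal pail with a rigid wire bail, about 0.2 kg. Origin: centre of its underside; z up. Foot 58 mm across, rim 72 mm across at 55 mm up. Its crossbar (8 mm thick, 60 mm long, along the pail's y) is 125 mm up. At the start it hangs on the hook, underside 20 mm above the worktop, its x along the stand's x to within 0.04 rad.
- pail_grip (a point): Centre of the pail's light wooden grip, a square block 22 x 22 mm and 40 mm tall, 185 mm above the underside, 60 mm above the crossbar; sides parallel to the pail's x and y.
- pail_bar (a point): Middle of the pail's crossbar (8 mm thick, along the pail's y); axes as the pail's. It starts on the seat within 3 mm of the point hook_seat along x.
- hook_stand: Fixed stand: wooden foot 185 x 72 x 10 mm, post 110 mm from the origin at +x, level steel hook arm 14 mm wide clamped on the post and running to -x. Origin: on the worktop below point hook_seat. +x points from the hook to its post: pressing the bar to +x opens the keeper. The arm's clamped depth is unknown: the hook stands up to 15 mm off its middle setting along x. Feel for it.
- hook_seat (a point): Seat (upper face of the 12 mm thick arm, 141 mm up) where the hook's middle is at its middle setting; the real one is up to 15 mm off along x, not given. From the real middle: front wall 23 mm to -x, shut keeper's face 23 mm to +x, the arm's front end 32 mm to -x. The bar is free once its centre is 27 to 31 mm to +x; it then rises past the lip and comes away to -x over it.
- lip_edge (a point): Rear edge of the fixed lip at the hook's middle setting (really up to 15 mm off along x, as hook_seat). The lip covers the hollow from the front wall to here, where it touches the shut keeper: underside 12 mm, top 19 mm above the seat, so the bar has 4 mm of play below it. Lift the bar over 20 but under 35 mm until it is 100 mm to -x of where it rose: sooner, the pail's rim meets the hook or keeper.
- clamp (a point): Middle of the clamp on the post that holds the hook's arm, 24 x 30 x 26 mm, top 148 mm above the worktop, with a brass thumbscrew at +y; axes as the stand's.
- keeper (a joint): Angle of the brass keeper, rad: 0 shut, grows as its top swings to +x, rigid stop at 0.44; do not drive it onto the stop (past 0.41). Its pin is 24 mm below the seat. Sprung shut: the bar starts to open it at about 4 N, rising about 0.5 N per mm, to about 10 N just before the stop (some 13 mm on). From about 0.26 the bar is clear of the lip; 0.33 gives room to spare. It snaps shut by itself when the bar has left.
- mat: Round cork mat, 112 mm across, 5 mm thick, fixed to the worktop. Origin: centre of its underside.
- mat_top (a point): Centre of the mat's upper face.
- rack_front (a point): Point on the middle of the front of the fixed black wire can rack, 300 mm above the worktop. The rack is 450 mm wide (along world y), 385 mm tall and reaches back from here to +x: keep the arm and gripper on the robot's side of it, also on the way to the pail.
- timer_mid (a point): Middle (half-way up) of a red and white kitchen timer, 67 mm across, 54 mm tall; loose, leave it.
- short_tin_mid (a point): Middle of a short food tin, 75 mm across, 58 mm tall; loose, leave it.
- spread_jar_mid (a point): Middle of a jar with a dark lid, 75 mm across, 112 mm tall; loose, leave it.
Mind the look-alikes: they are no part of the job. Of the things shaped like the mat, the cork one is meant.

How it is judged:
On the way, in this order (a step that is already met when the one before it is completed fails the run):
1. the keeper is pressed open (over 0.22 rad) by the pail's crossbar (value of joint keeper above 0.22 rad and contact force between pail and hook_stand above 1 N), for 0.05 s.
2. the crossbar is lifted out above the lip (its centre over 165 mm up) and the keeper has snapped shut (height (world z) of pail_bar above 0.165 m and value of joint keeper below 0.06 rad), for 0.1 s.
At the end, for the whole second after the job is handed in: The pail stands upright (within 0.06 rad), at rest and released on the cork mat, its middle within 30 mm of the mat's middle; the keeper is shut again (horizontal distance between pail and mat_top below 0.03 m and height (world z) of pail between 0.002 and 0.009 m and angle between pail's own z axis and vertical below 0.06 rad and linear speed of pail below 0.02 m/s and value of joint keeper below 0.06 rad and contact force between the fingers and pail below 0.1 N); the robot touches nothing.
It fails at once if the robot itself touches the hook stand (over 2 N) (contact force between any of the fingers, the arm and hook_stand above 2 N).
It fails at once if the pail is tugged or forced against the hook, its lip or keeper with more than 35 N (contact force between pail and hook_stand above 35 N).
It fails at once if the keeper is driven onto its stop (past 0.41 rad) (value of joint keeper above 0.41 rad).
It fails at once if the pail is banged or dropped onto the mat (faster than 0.3 m/s within 15 mm of it) (horizontal distance between pail and mat_top below 0.07 m and height (world z) of pail below 0.02 m and linear speed of pail above 0.3 m/s).
It fails at once if the timer, tin or jar is shifted more than 20 mm (distance of any of timer_mid, short_tin_mid, spread_jar_mid from where it was at the start of the episode above 0.02 m).
It also fails if it takes over 72 s, if anything falls off the work surface, if the arm or the gripper's body presses on something with over 40 N, if the wrist force passes 120 N, or if a joint passes its speed limit or range.

## Working session

There is one attempt and no reset: what is moved stays moved. The work goes in short steps, each a Python script; the robot and the scene stay as the last script left them, time stands still between calls to the robot, and variables do not carry over. Pictures are saved under pics/ and viewed, and the job is handed in when it is done.

```bash
ls; mkdir -p pics; cat > h.py <<'E'
import numpy as np, cv2
from scipy.spatial.transform import Rotation as R
from rig import r, eoat, ik, imaging, workorder
def snap(cam,name):
    s=imaging.snapshot(cam); cv2.imwrite(f'pics/{name}.png',cv2.cvtColor(s['pixels'],cv2.COLOR_RGB2BGR)); return s
def rot(s):
    a=np.array(s['attitude']); return a if a.shape==(3,3) else R.from_quat(a).as_matrix()
def w(s,p): return rot(s)@np.array(p)+np.array(s['eye'])
def proj(s,P):
    c=rot(s).T@(np.array(P)-np.array(s['eye'])); return s['fx']*c[0]/c[2]+s['cx'], s['fy']*c[1]/c[2]+s['cy']
E
python3 - <<'E'
from h import *
for cam in ['side','top']:
    s=snap(cam,cam+'0'); print(cam,s['eye'],s['attitude'],s['fx'])
    for t in ['pail','pail_grip','pail_bar','hook_stand','hook_seat','lip_edge','clamp','mat','mat_top','rack_front','timer_mid','short_tin_mid','spread_jar_mid']:
        print(t,[(np.round(w(s,d['at']),3).tolist(),round(d['confidence'],2)) for d in imaging.landmark_of(cam,t)[:4]])
o=r.get_obs(); print(o)
E
```

```text
pics
side [ 0.45356855 -1.15317073  0.63177897] [ 0.8242533  -0.02045304  0.00778358 -0.56579819] 449.0763558626919
pail [([0.448, -0.374, 0.019], 0.79)]
pail_grip [([0.446, -0.373, 0.206], 0.65)]
pail_bar [([0.447, -0.371, 0.144], 0.94)]
hook_stand [([0.448, -0.374, -0.003], 0.86)]
hook_seat [([0.448, -0.369, 0.138], 0.86)]
lip_edge [([0.459, -0.391, 0.157], 0.96)]
clamp [([0.504, -0.47, 0.135], 0.73)]
mat [([0.449, -0.171, 0.003], 0.94), ([0.438, 0.002, 0.002], 0.75)]
mat_top [([0.44, 0.006, 0.004], 0.86), ([0.451, -0.173, 0.004], 0.63)]
rack_front [([0.541, 0.036, 0.3], 0.91)]
timer_mid [([0.426, 0.322, 0.027], 0.51)]
short_tin_mid [([0.434, 0.175, 0.028], 0.63)]
spread_jar_mid [([0.584, -0.256, 0.061], 0.92), ([0.54, 0.034, 0.301], 0.41)]
top [ 0.37232511 -0.06271628  1.39043714] [ 0.70958705 -0.70220144  0.0367769  -0.04524177] 434.62941057849184
pail [([0.452, -0.369, 0.016], 0.98)]
pail_grip [([0.441, -0.37, 0.208], 0.87)]
pail_bar [([0.447, -0.368, 0.147], 0.6)]
hook_stand [([0.446, -0.369, -0.006], 0.72)]
hook_seat [([0.449, -0.371, 0.142], 0.86)]
lip_edge [([0.462, -0.395, 
[... 488 characters left out ...]
rray([-1.32345635,  0.42607995,  0.07387945,  1.60598323, -0.03409857,
        1.11080892, -0.06708692]), 'dq': array([ 6.65871857e-04, -6.68729278e-04, -2.36248213e-03, -2.80224181e-04,
       -8.43402088e-05,  5.98168011e-04, -8.95490763e-05]), 'joint_efforts': array([ 1.64433145e-04, -9.49532890e+01,  3.75682041e+00, -4.63872313e+01,
        1.90181454e-02,  2.49908997e-03,  1.49164734e-07]), 'tcp_pos': array([0.26088527, 0.62251437, 0.23132196]), 'eef_rot': array([ 1.97132763e-01,  9.80376802e-01, -8.02188368e-06, -2.18085696e-05]), 'contact_force': array([ 0.10077133,  0.13704926, -0.28705956]), 'torque': array([ 0.01453239,  0.04505371, -0.02892195]), 'grip_width': 0.08581541769880009}
```

View pics/side0.png

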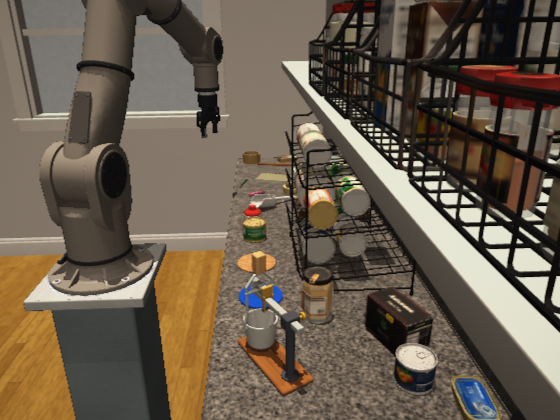

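View pics/top0.png

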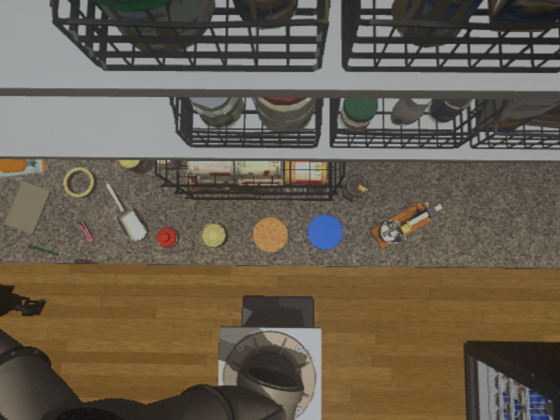

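The side view shows the pail's white body at about (260,328), its grip at (267,293), the hook and post at (285,320), the blue look-alike mat at (260,296) and the cork mat at (257,263). In the top view the cork mat is at (270,235) and the blue one at (325,231). A shelf overhangs the work, so I'll locate its edge before moving.

```bash
python3 - <<'E'
from h import *
from scipy.optimize import least_squares
s=imaging.snapshot('side'); t=imaging.snapshot('top')
# shelf edge bottom along y: side line through (285,62)-(?), evaluate candidates
for zs in [0.4,0.5,0.6,0.7,0.8]:
    # x from top row158 col 280
    d=rot(t)@np.array([(280-t['cx'])/t['fx'],(158-t['cy'])/t['fy'],1]); P=np.array(t['eye'])+d*(zs-t['eye'][2])/d[2]
    print(zs,P.round(3),[np.round(proj(s,[P[0],y,zs])).tolist() for y in (1.5,0.5,0,-0.4)])
# post top
for z in (0.148,0.16,0.18,0.2): print(z,np.round(proj(s,[0.503,-0.468,z])))
import cv2
im=cv2.cvtColor(s['pixels'],cv2.COLOR_RGB2BGR)[260:400,210:340]; cv2.imwrite('pics/crop1.png',cv2.resize(im,None,fx=4,fy=4,interpolation=2))
o=r.get_obs()
for p in [(0.43,0.2,.4),(0.43,0,.4),(0.43,-.2,.4),(0.445,-.37,.3)]:
  for yaw in (0,1.57,-1.06,2.08):
    q=(R.from_euler('z',yaw)*R.from_euler('x',np.pi)).as_quat(); j=ik(p,q); print(p,yaw,None if j is None else np.round(j,2))
E
```

```text
0.4 [ 0.597 -0.038  0.4  ] [[282.0, 73.0], [297.0, 98.0], [313.0, 125.0], [340.0, 170.0]]
0.5 [ 0.574 -0.04   0.5  ] [[278.0, 55.0], [291.0, 69.0], [305.0, 86.0], [329.0, 113.0]]
0.6 [ 0.552 -0.043  0.6  ] [[273.0, 36.0], [284.0, 39.0], [296.0, 43.0], [317.0, 51.0]]
0.7 [ 0.529 -0.045  0.7  ] [[269.0, 16.0], [277.0, 8.0], [287.0, -2.0], [304.0, -19.0]]
0.8 [ 0.506 -0.048  0.8  ] [[264.0, -4.0], [270.0, -25.0], [277.0, -50.0], [289.0, -96.0]]
0.148 [290. 315.]
0.16 [290. 310.]
0.18 [290. 300.]
0.2 [290. 291.]
(0.43, 0.2, 0.4) 0 [-1.21 -0.07  0.61  1.82  0.04  1.37 -2.18]
(0.43, 0.2, 0.4) 1.57 [-1.09 -0.06  0.5   1.82  0.03  1.37 -0.6 ]
(0.43, 0.2, 0.4) -1.06 [-2.06 -0.44  1.13  1.84  0.39  1.5   2.66]
(0.43, 0.2, 0.4) 2.08 [-1.01 -0.05  0.43  1.82  0.02  1.37 -0.08]
(0.43, 0, 0.4) 0 [-0.96 -0.21  0.68  1.9   0.14  1.4  -1.87]
(0.43, 0, 0.4) 1.57 [-0.98 -0.22  0.7   1.9   0.14  1.41 -0.31]
(0.43, 0, 0.4) -1.06 [ 1.12 -0.12 -1.12  1.82 -0.11  1.37 -2.61]
(0.43, 0, 0.4) 2.08 [-0.94 -0.21  0.67  1.9   0.13  1.4   0.21]
(0.43, -0.2, 0.4) 0 [-1.05 -0.3   1.12  1.84  0.28  1.44 -1.56]
(0.43, -0.2, 0.4) 1.57 [-1.12 -0.37  1.13  1.84  0.33  1.47 -0.05]
(0.43, -0.2, 0.4) -1.06 [ 0.79 -0.   -0.49  1.77 -0.    1.37 -2.32]
(0.43, -0.2, 0.4) 2.08 [-1.1  -0.35  1.13  1.84  0.32  1.46  0.48]
(0.445, -0.37, 0.3) 0 [-0.22  0.33  1.03  1.78 -0.3   1.2  -0.68]
(0.445, -0.37, 0.3) 1.57 [-0.22  0.33  1.03  1.78 -0.3   1.2   0.89]
(0.445, -0.37, 0.3) -1.06 [-0.33  0.42  1.23  1.79 -0.42  1.23 -1.62]
(0.445, -0.37, 0.3) 2.08 [-0.09  0.27  0.83  1.78 -0.21  1.18  1.31]
```

View pics/crop1.png

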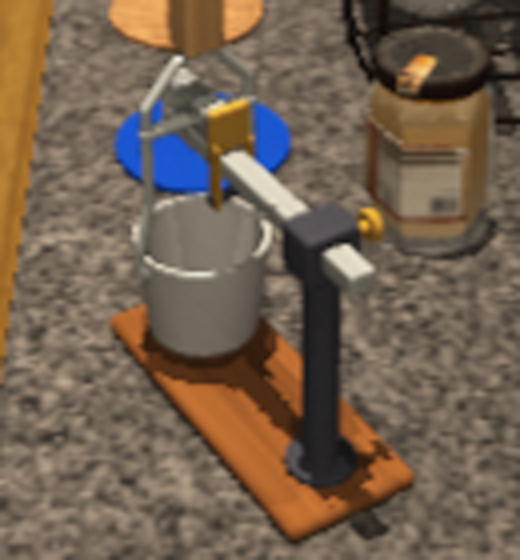

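```bash
python3 - <<'E'
from h import *
o=r.get_obs(); 
q=o['eef_rot']
r.goto([0.172,0.405,0.40],q); o=r.get_obs(); print(o['tcp_pos'],o['joint_pos'].round(3))
j=o['joint_pos'].copy(); j[0]+=0.1; r.movej(j); o=r.get_obs(); print(o['tcp_pos'],o['time'])
print(np.arctan2(o['tcp_pos'][1],o['tcp_pos'][0]))
E
```

```text
[0.17209308 0.40556153 0.39942144] [-1.381 -0.09   0.06   1.859  0.005  1.374 -0.148]
[0.21314333 0.38632631 0.39838271] 2.9167
1.0666347706565802
```

```bash
python3 - <<'E'
from h import *
o=r.get_obs(); j=o['joint_pos'].copy(); j[0]+=1.757; r.movej(j); o=r.get_obs(); print(o['tcp_pos'],o['joint_pos'].round(2),o['time'])
yaw=0.51
for yaw in (0.51,0.51-np.pi):
  q=(R.from_euler('z',yaw)*R.from_euler('x',np.pi)).as_quat()
  for p in [(0.36,-.3,.36),(0.40,-.28,.21),(0.43,-.35,.28),(0.447,-.37,.186),(0.46,-.40,.186),(0.44,0.003,0.18),(0.44,0.003,0.25)]:
    jj=ik(p,q); print(yaw,p,None if jj is None else np.round(jj,2))
s=snap('wrist','w1'); print(s['eye'],s['attitude'])
E
```

```text
[ 0.34074193 -0.28028794  0.39834345] [ 0.48 -0.09  0.06  1.86  0.01  1.37 -0.15] 5.3917
0.51 (0.36, -0.3, 0.36) [ 0.5  -0.02  0.05  1.88  0.    1.29 -0.5 ]
0.51 (0.4, -0.28, 0.21) [ 0.47  0.14  0.01  2.04 -0.    0.96 -0.58]
0.51 (0.43, -0.35, 0.28) [ 0.5   0.19  0.08  1.82 -0.02  1.13 -0.48]
0.51 (0.447, -0.37, 0.186) [ 0.51  0.32  0.09  1.87 -0.03  0.95 -0.45]
0.51 (0.46, -0.4, 0.186) [ 0.52  0.36  0.11  1.81 -0.05  0.97 -0.41]
0.51 (0.44, 0.003, 0.18) [ 0.21  0.12 -0.39  2.14  0.06  0.88 -1.27]
0.51 (0.44, 0.003, 0.25) [ 0.22  0.04 -0.38  2.06  0.02  1.04 -1.23]
-2.6315926535897933 (0.36, -0.3, 0.36) [ 0.37 -0.03  0.18  1.88  0.01  1.29  2.63]
-2.6315926535897933 (0.4, -0.28, 0.21) [ 0.42  0.14  0.07  2.04 -0.01  0.96  2.57]
-2.6315926535897933 (0.43, -0.35, 0.28) [ 0.5   0.19  0.08  1.82 -0.02  1.13  2.66]
-2.6315926535897933 (0.447, -0.37, 0.186) [ 0.57  0.32  0.01  1.87 -0.    0.95  2.67]
-2.6315926535897933 (0.46, -0.4, 0.186) [ 0.61  0.36 -0.    1.8   0.    0.98  2.69]
-2.6315926535897933 (0.44, 0.003, 0.18) [ 0.02  0.11 -0.18  2.15  0.03  0.88  1.9 ]
-2.6315926535897933 (0.44, 0.003, 0.25) [ 0.01  0.02 -0.17  2.07  0.    1.04  1.92]
[ 0.38413373 -0.2292239   0.53995301] [ 0.93355482 -0.33165236 -0.04665036  0.12769439]
```

View pics/w1.png

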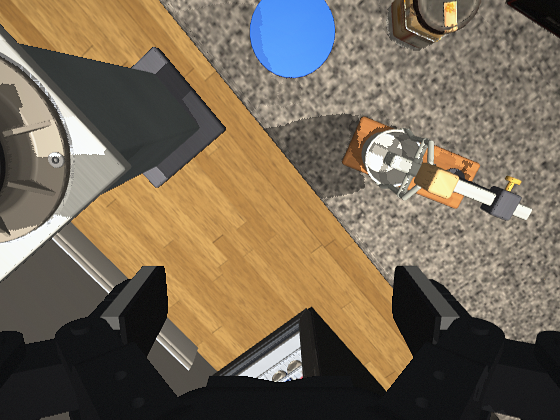

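The wrist view shows the pail at about (390,165), the grip and brass keeper near (430,180), the clamp at (505,203) and the blue mat at (292,30). Next I'll measure from this close view.

```bash
python3 - <<'E'
from h import *
from collections import defaultdict
q=(R.from_euler('z',0.51)*R.from_euler('x',np.pi)).as_quat()
acc=defaultdict(list)
def look(cam,n):
    s=snap(cam,n)
    for t in ['pail','pail_grip','pail_bar','hook_stand','hook_seat','lip_edge','clamp']:
        for d in imaging.landmark_of(cam,t)[:1]:
            if d['confidence']>.5: acc[t].append(w(s,d['at']))
look('wrist','w1b')
r.goto([0.36,-0.30,0.40],q); look('wrist','w2')
r.goto([0.38,-0.25,0.38],q); look('wrist','w3')
r.goto([0.40,-0.32,0.36],q); look('wrist','w4')
look('side','s1'); look('top','t1')
for t in acc: print(t,np.round(acc[t],3).tolist(),np.median(acc[t],0).round(4))
print(r.get_obs()['time'])
E
```

```text
pail [[0.448, -0.372, 0.017], [0.446, -0.372, 0.018], [0.446, -0.372, 0.02], [0.447, -0.373, 0.02], [0.45, -0.373, 0.019], [0.451, -0.372, 0.016]] [ 0.4477 -0.3723  0.0187]
pail_grip [[0.45, -0.368, 0.205], [0.452, -0.367, 0.203], [0.453, -0.367, 0.205], [0.45, -0.369, 0.205], [0.451, -0.372, 0.206], [0.444, -0.367, 0.21]] [ 0.4505 -0.3676  0.2049]
pail_bar [[0.446, -0.373, 0.144], [0.454, -0.372, 0.147], [0.448, -0.373, 0.147], [0.45, -0.373, 0.143], [0.582, -0.256, 0.056], [0.448, -0.371, 0.147]] [ 0.4492 -0.3726  0.1452]
hook_stand [[0.453, -0.374, -0.002], [0.456, -0.376, -0.003], [0.453, -0.374, -0.0], [0.453, -0.374, -0.004], [0.448, -0.372, 0.001], [0.446, -0.37, -0.003]] [ 0.4529 -0.3739 -0.0025]
hook_seat [[0.447, -0.369, 0.139], [0.446, -0.367, 0.142], [0.449, -0.371, 0.141], [0.446, -0.369, 0.142], [0.448, -0.372, 0.138], [0.452, -0.37, 0.142]] [ 0.4474 -0.3698  0.1416]
lip_edge [[0.462, -0.39, 0.153], [0.463, -0.393, 0.152], [0.461, -0.393, 0.154], [0.462, -0.394, 0.153], [0.459, -0.39, 0.157], [0.46, -0.392, 0.158]] [ 0.4613 -0.3926  0.1536]
clamp [[0.503, -0.463, 0.133], [0.503, -0.466, 0.133], [0.503, -0.465, 0.134], [0.5, -0.469, 0.134], [0.5, -0.467, 0.135]] [ 0.5029 -0.4656  0.1336]
9.0333
```

View pics/w2.png

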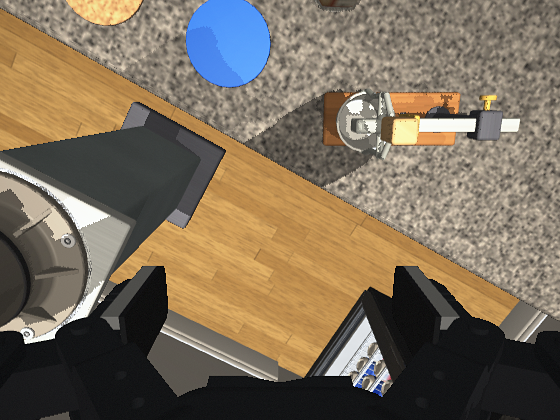

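View pics/w3.png

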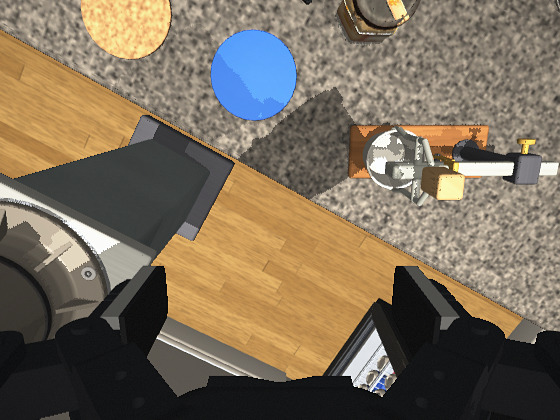

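View pics/w4.png

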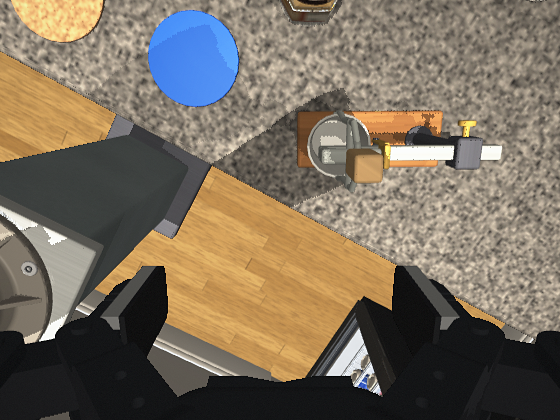

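```bash
python3 - <<'E'
from h import *
q=(R.from_euler('z',0.51)*R.from_euler('x',np.pi)).as_quat()
r.goto([0.449,-0.371,0.30],q)
o=r.get_obs(); print(o['tcp_pos'],o['contact_force'],o['time'])
r.move_linear([0.449,-0.371,0.188],v=0.08)
o=r.get_obs(); print(o['tcp_pos'],o['contact_force'],o['time'])
snap('wrist','w5');snap('side','s5')
E
python3 -c "
import cv2
im=cv2.imread('pics/s5.png')[230:400,190:360]; cv2.imwrite('pics/s5c.png',cv2.resize(im,None,fx=3.4,fy=3.4,interpolation=2))"
```

```text
[ 0.44893072 -0.371023    0.29903951] [ 0.09675362 -0.17945584  0.69281913] 9.4917
[ 0.44922011 -0.37118027  0.18850643] [-0.75106984  0.13757276  0.55261422] 11.0417
```

View pics/w5.png

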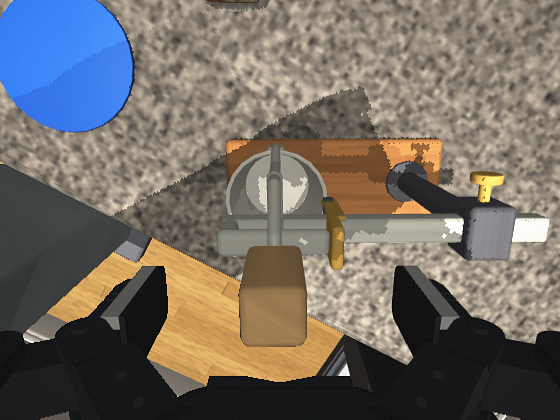

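View pics/s5c.png

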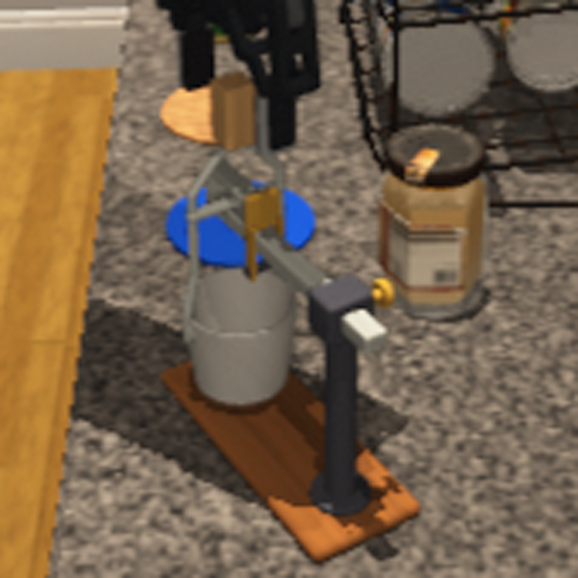

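The open fingers straddle the grip block, which spans about (240–306, 247–345) in the wrist view. The shut keeper is at about (333,235). Now I'll close on the grip and feel for the keeper.

```bash
python3 - <<'E'
from h import *
eoat.move_gripper(0.015,60); r.wait(0.3)
o=r.get_obs(); print(o['tcp_pos'],o['contact_force'],o['torque'],o['grip_width'],o['time'])
p=o['tcp_pos'].copy(); p[2]+=0.0015
r.move_linear(p.tolist(),v=0.02); r.wait(0.2)
o=r.get_obs(); print(o['tcp_pos'],o['contact_force'],o['torque'],o['time'])
snap('wrist','w6')
E
```

```text
[ 0.44899228 -0.37096018  0.18807212] [-1.31634412  2.26491452  4.65241249] [ 0.53075323  0.34227441 -0.00642971] 0.021210230952412507 12.0417
[ 0.44892866 -0.3709549   0.18941257] [-0.60754313  0.21548453 -1.92287655] [ 0.01223376 -0.08151896  0.01338402] 12.4917
```

View pics/w6.png

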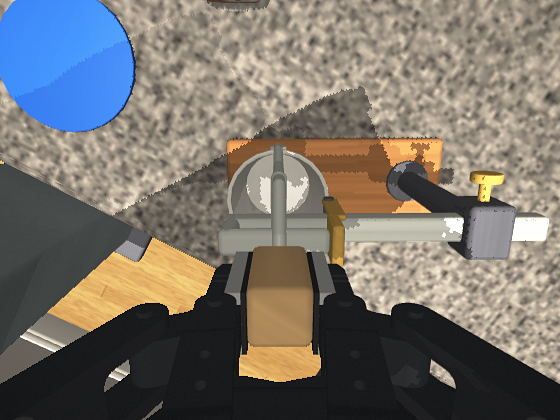

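The pads hold the grip at a width of 21 mm, and Fz of −1.9 N shows the pail's weight is carried. Now I'll press towards the keeper in 1 mm steps.

```bash
python3 - <<'E'
from h import *
u=np.array([np.cos(-1.06),np.sin(-1.06),0])
o=r.get_obs(); p0=o['tcp_pos'].copy(); f0=np.array(o['contact_force'])
np.save('p0.npy',np.r_[p0,f0])
for k in range(1,42):
    r.move_linear((p0+u*0.001*k).tolist(),v=0.012); o=r.get_obs()
    f=np.array(o['contact_force'])-f0; d=o['tcp_pos']-p0
    print(k,(d@u*1e3).round(2),(d[2]*1e3).round(2),'fu',(f@u).round(2),'f',f.round(2),'ty',np.round(o['torque'],2),round(o['time'],2))
    if -f@u>3.0 or abs(f[2])>5: break
E
```

```text
1 1.05 -0.04 fu 0.5 f [-0.12 -0.64 -0.54] ty [-0.04  0.03  0.02] 12.79
2 2.04 -0.0 fu 0.26 f [-0.56 -0.61 -1.11] ty [ 0.01 -0.    0.04] 13.04
3 3.06 -0.01 fu 0.91 f [-0.3  -1.21  0.25] ty [-0.03 -0.02  0.04] 13.29
4 4.05 0.02 fu 0.26 f [-1.14 -0.94 -0.33] ty [-0.03 -0.03  0.02] 13.54
5 5.06 -0.01 fu 0.28 f [-0.76 -0.75 -0.75] ty [-0.01 -0.02 -0.01] 13.79
6 6.03 -0.02 fu -0.18 f [-0.34  0.01 -1.27] ty [0.01 0.06 0.02] 14.04
7 7.04 -0.01 fu 0.03 f [-1.02 -0.6  -0.67] ty [-0.01  0.06 -0.01] 14.29
8 8.07 -0.01 fu 1.07 f [-0.71 -1.63 -0.43] ty [ 0.    0.03 -0.04] 14.54
9 9.04 -0.0 fu 0.96 f [-0.7  -1.5   0.49] ty [-0.02 -0.01  0.01] 14.79
10 10.04 -0.0 fu 1.14 f [-0.93 -1.83 -0.82] ty [ 0.03 -0.02  0.02] 15.04
11 11.03 -0.03 fu 0.69 f [-0.26 -0.94 -0.85] ty [ 0.01  0.04 -0.03] 15.29
12 12.04 -0.02 fu -1.07 f [-0.59  0.9  -0.82] ty [ 0.02  0.01 -0.01] 15.54
13 13.05 0.01 fu 0.44 f [-0.37 -0.72 -0.61] ty [0.03 0.03 0.01] 15.79
14 14.08 -0.0 fu 0.23 f [-0.3  -0.43 -1.34] ty [-0.01  0.02 -0.04] 16.04
15 15.03 -0.01 fu -0.63 f [-1.14  0.08 -0.47] ty [ 0.03  0.05 -0.01] 16.29
16 16.06 -0.01 fu 0.24 f [-1.   -0.84 -0.75] ty [-0.    0.03 -0.01] 16.54
17 17.06 0.01 fu 0.43 f [-0.27 -0.65 -1.01] ty [ 0.04 -0.09 -0.01] 16.79
18 18.07 -0.03 fu 0.35 f [-0.2  -0.51  0.06] ty [ 0.01  0.03 -0.06] 17.04
19 19.05 -0.02 fu -0.2 f [-1.22 -0.45 -1.19] ty [ 0.04 -0.06 -0.06] 17.29
20 20.04 -0.01 fu 0.86 f [-0.52 -1.28  0.25] ty [0.01 0.04 0.01] 17.54
21 21.05 -0.02 fu 0.6 f [-1.01 -1.25 -0.86] ty [ 0.   -0.06 -0.03] 17.79
22 21.62 -0.08 fu -2.81 f [-2.38  1.88  1.65] ty [ 0.84  0.56 -0.01] 18.04
23 22.84 -0.05 fu -4.28 f [-2.88  3.29  1.44] ty [1.02 0.55 0.  ] 18.29
```

```bash
python3 - <<'E'
from h import *
u=np.array([np.cos(-1.06),np.sin(-1.06),0])
a=np.load('p0.npy'); p0,f0=a[:3],a[3:]
for k in range(24,31):
    r.move_linear((p0+u*0.001*k).tolist(),v=0.012); o=r.get_obs()
    f=np.array(o['contact_force'])-f0; d=o['tcp_pos']-p0
    print(k,(d@u*1e3).round(2),(d[2]*1e3).round(2),'fu',(f@u).round(2),'f',f.round(2),'ty',np.round(o['torque'],2),round(o['time'],2))
    if -f@u>9.5 or abs(f[2])>6: break
snap('wrist','w7'); s=snap('side','s7')
E
python3 -c "
import cv2
im=cv2.imread('pics/s7.png')[250:380,210:340]; cv2.imwrite('pics/s7c.png',cv2.resize(im,None,fx=4.5,fy=4.5,interpolation=2))"
```

```text
24 23.93 0.01 fu -3.27 f [-2.63  2.27  2.09] ty [1.15 0.68 0.03] 18.54
25 24.92 0.01 fu -4.83 f [-3.12  3.79  3.45] ty [ 1.23  0.69 -0.04] 18.79
26 25.87 0.06 fu -6.16 f [-4.36  4.62  3.76] ty [1.29 0.78 0.04] 19.04
27 26.76 0.03 fu -6.91 f [-4.18  5.58  2.58] ty [1.39 0.85 0.02] 19.29
28 27.69 -0.04 fu -5.99 f [-3.42  4.95  3.61] ty [1.48 0.88 0.06] 19.54
29 28.58 -0.08 fu -6.73 f [-4.45  5.21  2.82] ty [1.6  0.9  0.04] 19.79
30 29.45 -0.18 fu -6.43 f [-4.52  4.84  3.17] ty [1.67 0.94 0.02] 20.04
```

View pics/w7.png

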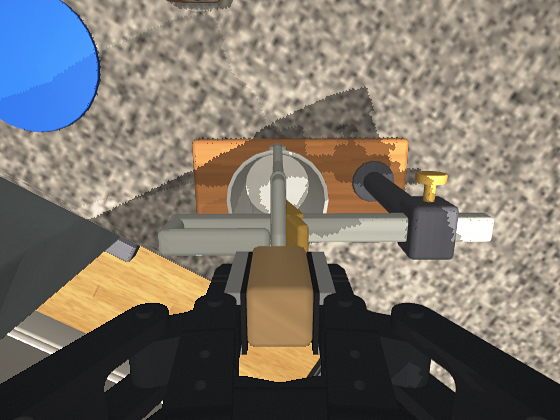

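View pics/s7c.png

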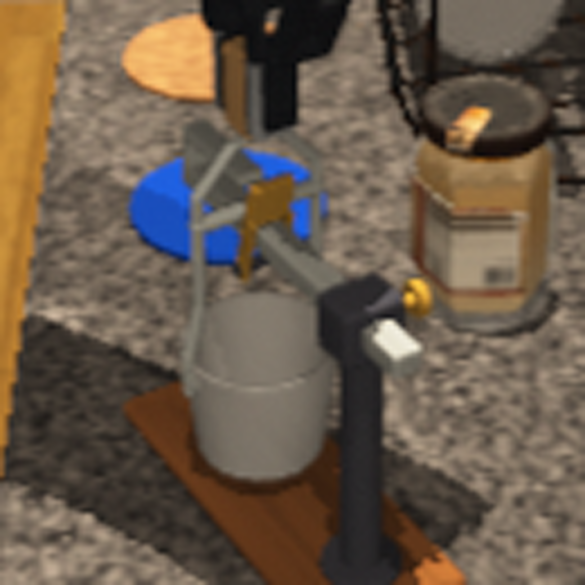

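The view shows the keeper leaning back at about (295,230) and the bar's front edge just level with the lip's end at about x = 271. The torque trend suggests roughly 7.5–8 mm of opening, so I'll press about 2 mm further.

```bash
python3 - <<'E'
from h import *
u=np.array([np.cos(-1.06),np.sin(-1.06),0])
a=np.load('p0.npy'); p0,f0=a[:3],a[3:]
for k in (31,32,32.6):
    r.move_linear((p0+u*0.001*k).tolist(),v=0.012); o=r.get_obs()
    f=np.array(o['contact_force'])-f0; d=o['tcp_pos']-p0
    print(k,(d@u*1e3).round(2),(d[2]*1e3).round(2),'fu',(f@u).round(2),'f',f.round(2),'ty',np.round(o['torque'],2),np.linalg.norm(o['torque']).round(2),round(o['time'],2))
    if np.linalg.norm(o['torque'])>2.4: break
snap('wrist','w8'); s=snap('side','s8')
E
python3 -c "
import cv2
im=cv2.imread('pics/s8.png')[250:380,210:340]; cv2.imwrite('pics/s8c.png',cv2.resize(im,None,fx=4.5,fy=4.5,interpolation=2))
im=cv2.imread('pics/w8.png')[130:280,150:350]; cv2.imwrite('pics/w8c.png',cv2.resize(im,None,fx=4,fy=4,interpolation=2))"
```

```text
31 30.27 -0.27 fu -7.13 f [-3.94  5.97  1.68] ty [1.88 1.02 0.01] 2.14 20.39
32 31.13 -0.39 fu -8.32 f [-3.92  7.34  2.17] ty [1.93 1.02 0.06] 2.19 20.64
32.6 31.6 -0.45 fu -8.87 f [-5.05  7.34  1.74] ty [2.08 1.13 0.04] 2.36 20.89
```

View pics/w8c.png

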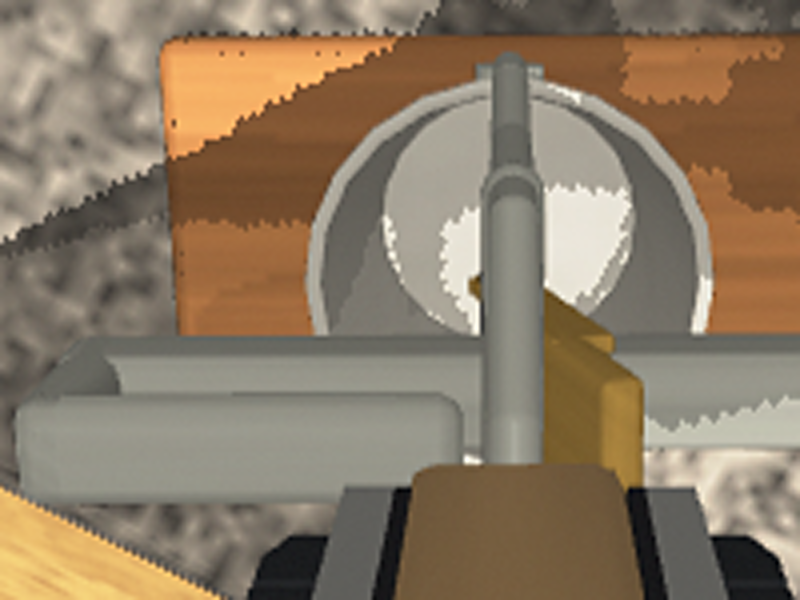

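View pics/s8c.png

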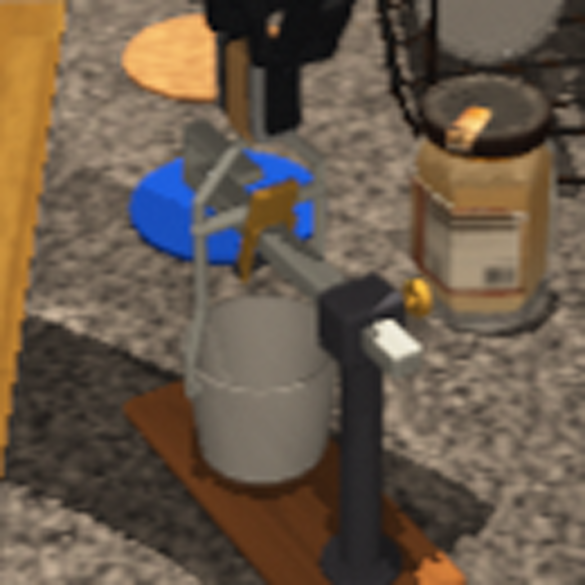

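The wrist view shows a gap of about 2 mm between the lip's end and the bar (about 463 to 483 in the 4× crop), so the bar is clear. Now I'll lift in small, monitored steps.

```bash
python3 - <<'E'
from h import *
u=np.array([np.cos(-1.06),np.sin(-1.06),0])
a=np.load('p0.npy'); p0,f0=a[:3],a[3:]
base=p0+u*0.0326
for h in list(range(1,28,2)):
    r.move_linear((base+[0,0,h*1e-3]).tolist(),v=0.03); o=r.get_obs()
    f=np.array(o['contact_force'])-f0; d=o['tcp_pos']-p0
    print(h,(d@u*1e3).round(2),(d[2]*1e3).round(2),'fu',(f@u).round(2),'fz',f[2].round(2),np.linalg.norm(o['torque']).round(2),round(o['time'],2))
    if f[2]<-8: print('STOP');break
r.wait(0.15)
snap('wrist','w9'); s=snap('side','s9'); print(r.get_obs()['contact_force'])
E
python3 -c "
import cv2
im=cv2.imread('pics/s9.png')[250:380,210:340]; cv2.imwrite('pics/s9c.png',cv2.resize(im,None,fx=4.5,fy=4.5,interpolation=2))
im=cv2.imread('pics/w9.png')[130:280,150:350]; cv2.imwrite('pics/w9c.png',cv2.resize(im,None,fx=4,fy=4,interpolation=2))"
```

```text
1 31.37 0.32 fu -8.24 fz -0.3 2.44 21.24
3 31.53 2.4 fu -7.55 fz -0.93 2.22 21.49
5 31.72 4.49 fu -7.66 fz -0.04 1.97 21.74
7 31.84 6.52 fu -6.33 fz -0.01 1.79 21.99
9 31.96 8.57 fu -5.42 fz -0.08 1.69 22.24
11 32.1 10.66 fu -5.7 fz -0.19 1.55 22.49
13 32.19 12.67 fu -5.09 fz 0.24 1.44 22.74
15 32.28 14.75 fu -4.38 fz -0.33 1.36 22.99
17 32.47 16.92 fu -3.44 fz -1.53 1.34 23.24
19 32.7 19.17 fu -4.31 fz 0.15 1.15 23.49
21 32.85 21.32 fu -3.79 fz 2.56 1.11 23.74
23 33.11 23.62 fu -2.96 fz 5.04 0.85 23.99
25 32.97 25.14 fu 0.23 fz -0.24 0.05 24.24
27 32.71 27.09 fu 0.72 fz -1.51 0.04 24.49
[-0.24586215  0.1549657  -1.00510349]
```

View pics/w9c.png

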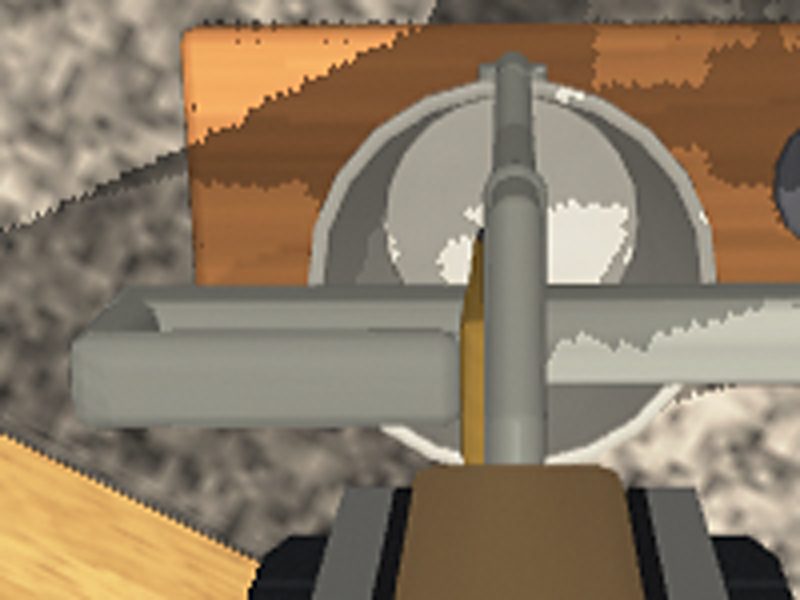

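View pics/s9c.png

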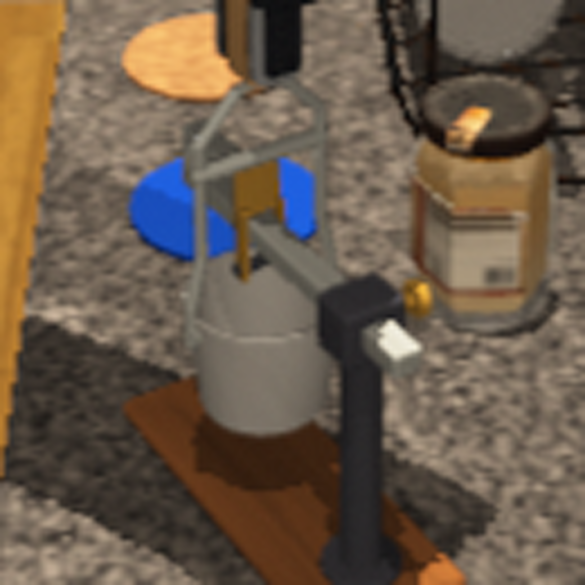

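The keeper has snapped shut at about (472,390) in the crop, and the bar is above it with no force left. I'll raise 3 mm for clearance, back out towards −x, then carry the pail towards the cork mat.

```bash
python3 - <<'E'
from h import *
u=np.array([np.cos(-1.06),np.sin(-1.06),0])
a=np.load('p0.npy'); p0,f0=a[:3],a[3:]
b=p0+u*0.0326
r.move_linear((b+[0,0,.030]).tolist(),v=0.03)
for k in range(1,7):
    r.move_linear((b-u*.02*k+[0,0,.030]).tolist(),v=0.08); o=r.get_obs(); f=np.array(o['contact_force'])-f0; print(k,f.round(2),o['tcp_pos'].round(4))
    if np.linalg.norm(f)>6: print('STOP'); raise SystemExit
p=b-u*.12+[0,0,.07]; r.move_linear(p.tolist(),v=0.1)
snap('side','s10')
r.move_linear([0.43,-0.12,p[2]],v=0.15)
s=snap('wrist','w10'); 
for cam in ('wrist','top','side'):
    if cam!='wrist': s=snap(cam,cam+'10')
    for t in ('mat','mat_top'): print(cam,t,[(np.round(w(s,d['at']),4).tolist(),round(d['confidence'],2)) for d in imaging.landmark_of(cam,t)[:3]])
o=r.get_obs();print(o['tcp_pos'],o['contact_force'],o['time'],o['grip_width'])
E
```

```text
1 [-0.47 -0.83 -0.28] [ 0.4551 -0.3817  0.2197]
2 [-0.78 -0.83 -0.6 ] [ 0.4453 -0.3643  0.2196]
3 [-1.01 -0.81 -0.51] [ 0.4355 -0.3467  0.2196]
4 [-0.2  -0.53 -0.38] [ 0.4257 -0.3293  0.2196]
5 [ 0.19 -1.23 -0.43] [ 0.4159 -0.3118  0.2196]
6 [-1.1  -0.31  0.32] [ 0.4061 -0.2944  0.2196]
wrist mat [([0.4374, 0.0036, 0.0012], 0.92), ([0.4543, -0.1731, -0.001], 0.77)]
wrist mat_top [([0.44, 0.0034, 0.0061], 0.71), ([0.4478, -0.17, 0.002], 0.67)]
top mat [([0.4382, 0.0004, 0.0015], 0.71)]
top mat_top [([0.4377, 0.0014, 0.0044], 0.79)]
side mat [([0.4534, -0.1716, 0.0013], 0.89), ([0.4338, 0.0017, 0.0028], 0.74), ([0.4378, 0.0048, 0.0029], 0.51)]
side mat_top [([0.4379, 0.0043, 0.0052], 0.57), ([0.4508, -0.1711, 0.0052], 0.56)]
[ 0.42998557 -0.12010155  0.25943649] [-0.49661761  0.24944296 -2.82559353] 29.7667 0.021121425628613764
```

```bash
python3 - <<'E'
from h import *
r.move_linear([0.4385,0.0025,0.255],v=0.12)
r.move_linear([0.4385,0.0025,0.19],v=0.08)
o=r.get_obs();print(o['tcp_pos'],o['contact_force'],o['time'])
s=snap('wrist','w11');snap('side','s11')
E
python3 -c "
import cv2
im=cv2.imread('pics/s11.png')[180:320,190:330]; cv2.imwrite('pics/s11c.png',cv2.resize(im,None,fx=4,fy=4,interpolation=2))"
```

```text
[0.43879346 0.00254723 0.19038738] [ 0.71133099 -0.48370782 -1.40828238] 31.9
```

View pics/w11.png

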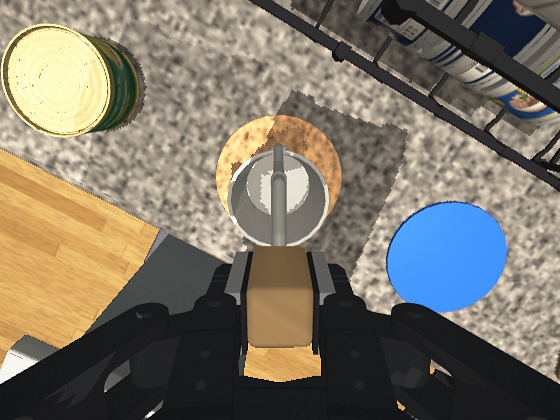

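View pics/s11c.png

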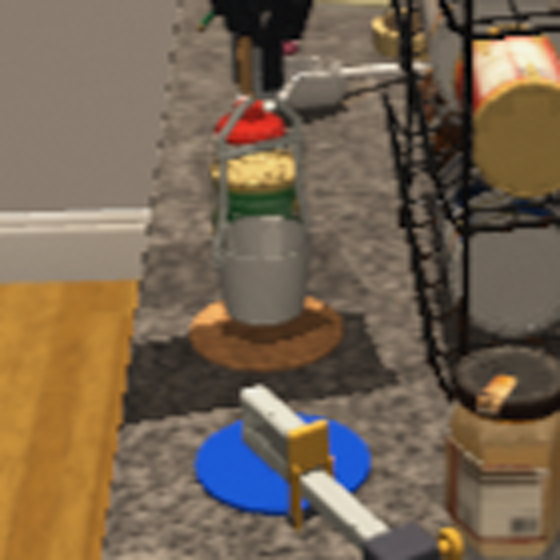

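The pail is centred over the cork mat, which is at about (280,175) in the wrist view, and it hangs upright. I'll lower it until it touches.

```bash
python3 - <<'E'
from h import *
f0=np.array(r.get_obs()['contact_force'])
r.move_linear([0.4385,0.0025,0.178],v=0.03)
z=0.178
while z>0.165:
    z-=0.001; r.move_linear([0.4385,0.0025,z],v=0.01); o=r.get_obs(); f=np.array(o['contact_force'])-f0
    print(round(z,4),o['tcp_pos'][2].round(4),f.round(2),np.linalg.norm(o['torque']).round(2))
    if f[2]>3.5: break
r.wait(0.1)
eoat.move_gripper(0.035); r.wait(0.2)
o=r.get_obs(); print(o['tcp_pos'],o['contact_force'],o['grip_width'],o['time'])
snap('side','s12'); snap('wrist','w12')
E
python3 -c "
import cv2
im=cv2.imread('pics/s12.png')[180:320,190:330]; cv2.imwrite('pics/s12c.png',cv2.resize(im,None,fx=4,fy=4,interpolation=2))"
```

```text
0.177 0.177 [-0.5   0.09  0.34] 0.04
0.176 0.176 [-0.71  0.19  1.  ] 0.06
0.175 0.1749 [-0.3   0.2  -0.01] 0.07
0.174 0.1739 [-0.83  0.5   1.69] 0.03
0.173 0.1734 [-1.5   0.5   7.98] 0.49
[0.43850115 0.00251835 0.17298057] [-0.06917235  0.02820208  0.31795484] 0.03504825249453042 34.3833
```

View pics/w12.png

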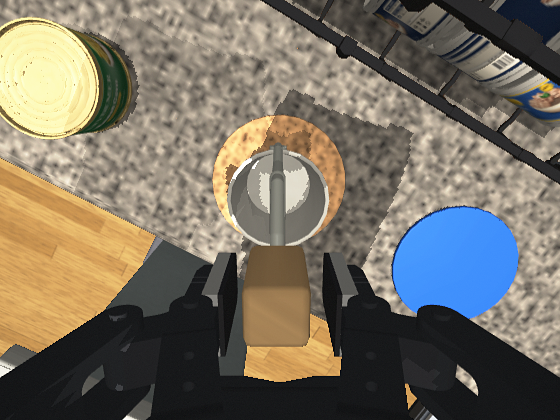

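View pics/s12c.png

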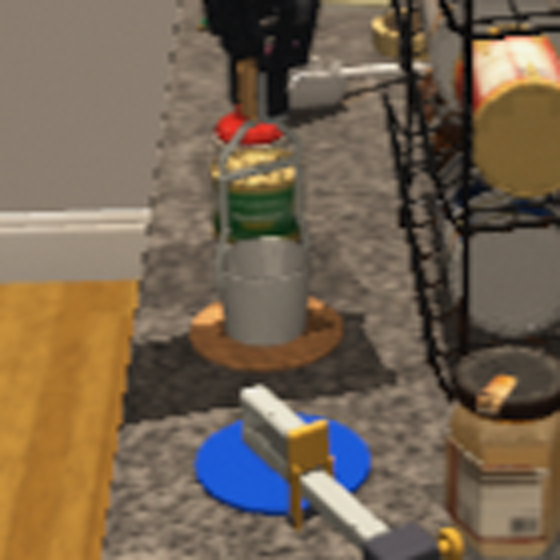

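The pail stands released on the cork mat, with its body at about (265,300) in the side crop and clear gaps either side of the grip. I'll open fully, retreat upwards, check it and hand in.

```bash
python3 - <<'E'
from h import *
eoat.move_gripper(0.06)
r.move_linear([0.4385,0.0025,0.29],v=0.08); r.wait(0.3)
for cam in ('side','top','wrist'):
    s=snap(cam,cam+'13')
    for t in ('pail','pail_grip','mat_top','timer_mid','short_tin_mid','spread_jar_mid'): print(cam,t,[(np.round(w(s,d['at']),4).tolist(),round(d['confidence'],2)) for d in imaging.landmark_of(cam,t)[:2]])
o=r.get_obs(); print(o['tcp_pos'],o['contact_force'],o['time'])
E
python3 -c "
import cv2
im=cv2.imread('pics/side13.png')[160:340,190:340]; cv2.imwrite('pics/s13c.png',cv2.resize(im,None,fx=3.3,fy=3.3,interpolation=2))"
```

```text
side pail [([0.4368, 0.0001, 0.0033], 0.9)]
side pail_grip [([0.4403, 0.0017, 0.1938], 0.62)]
side mat_top [([0.4504, -0.1712, 0.0056], 0.85), ([0.435, 0.0052, 0.0056], 0.65)]
side timer_mid [([0.4274, 0.3218, 0.027], 0.69)]
side short_tin_mid [([0.4322, 0.1755, 0.0272], 0.73)]
side spread_jar_mid [([0.5807, -0.2568, 0.0591], 0.84)]
top pail [([0.4631, -0.3908, 0.1562], 0.61)]
top pail_grip [([0.5805, -0.2582, 0.0532], 0.51)]
top mat_top [([0.4503, -0.1726, 0.0065], 0.62)]
top timer_mid [([0.4271, 0.328, 0.0243], 0.95)]
top short_tin_mid [([0.4358, 0.1754, 0.0318], 0.98)]
top spread_jar_mid [([0.5784, -0.2577, 0.0537], 0.82)]
wrist pail [([0.4364, 0.0022, 0.0059], 0.78)]
wrist pail_grip [([0.4429, 0.0078, 0.1889], 0.69)]
wrist mat_top [([0.4508, -0.1713, 0.0038], 0.93)]
wrist timer_mid [([0.431, 0.1761, 0.0304], 0.58)]
wrist short_tin_mid [([0.4349, 0.1751, 0.0279], 0.82)]
wrist spread_jar_mid []
[0.43848086 0.0024992  0.28999872] [-0.44947952  0.29118867  0.08721698] 37.8167
```

View pics/s13c.png

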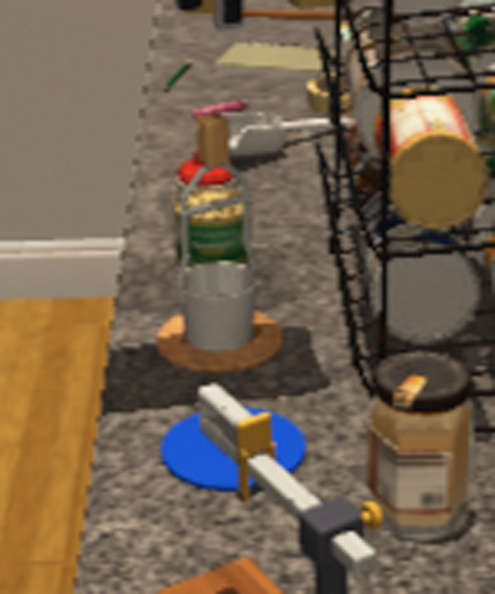

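The pail stands upright and free on the cork mat at about (220,310), and the keeper is shut at (253,440).

```bash
python3 -c "
from h import *
print(workorder.finish_job(), r.get_obs()['time'])"
```

```text
the job is handed in; nothing more can be done
the job is handed in; nothing more can be done
```

The pail is off the hook and standing on the cork mat, and I handed the job in at about 38 s of the 72 s allowed. No verdict was reported.

**What I did:** I gripped the wooden block at 60 N and felt for the keeper, which the bar met after about 21.5 mm of travel. I pressed about 10 mm further, with at most about 9 N measured along the push. I then lifted the bar out past the lip, and the keeper snapped shut. After backing away 120 mm to the hook's −x, I set the pail down until it touched (about 8 N), released it and raised the gripper clear.

**Last checks:**
- **Pail:** it looks upright, and its centre is about 2–5 mm from the mat's centre, with the underside at 3–6 mm.
- **Keeper:** it looks shut in the side picture. Its angle could only be judged by force and eye, because the interface gives no reading for it.
- **Robot:** the measured force on it is down to noise level, so it is touching nothing.
- **Other things:** the timer, tin and jar are where they started, within measuring error of a few mm.

**Disagreements:**
- **Top camera:** its last pail and grip detections were wrong (on the hook and on the jar), because the arm hid the pail. I went by the side and wrist views and the side picture.
- **Wrist camera:** its grip reading was about 8 mm sideways of its reading for the pail's base (about 0.05 rad if it were tilt, just inside the 0.06 limit). The side view gave about 4 mm and the picture shows no lean, so I took it as detector error.

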